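# Seat a bottle in the label press and hold the ratchet lever at its third click

## Robot

A 6-joint arm with a two-finger parallel gripper is mounted at the origin on the work surface. World frame = base frame: x ahead of the robot, y to its left, z up, the work surface at z = 0. Lengths are in mm, angles in degrees, forces in N, time in s.
With the tool pointing down it reaches from about 300 to 850 mm from the base axis. Payload 4.2 kg.
Tool frame: the origin (TCP) lies between the finger pads; the fingertips stand 14 mm ahead of it and the grasp point (between the pads) lies 5 mm behind it; z points along the fingers, y is the line along which they close (so a half turn about z gives the same grasp; the last joint's range is limited). The gripper opens to 91 mm and grips with 3 to 60 N. Pads are 32 mm wide; open, the fingers measure 118 mm over their backs; the gripper's body (76 mm by 178 mm) begins 60 mm behind the grasp point.
Start: joints at [-69.099, 18.312, 89.639, -0, 72.044, -1.146], TCP at [215.844, -532.966, 227.976] pointing down, gripper open.
Joint ranges: [-177.97, 177.97], [-48.28, 115.42], [12.27, 149.76], [-77.06, 257.06], [2.81, 150.46], [-146.56, 146.56]. Speed limits (degrees/s): [147.25, 147.25, 180, 180, 180, 180].

## Interface

Orientations are given as [roll, pitch, yaw] about the fixed x, y, z axes, in that order (R = Rz(yaw) Ry(pitch) Rx(roll)).
In Python, from workcell import * gives the robot as it stands. The module is installed in compiled form; this text tells all that it offers.
- The arm moves only by the tool send_rows, never from a script. Its argument "deltas" is a list of rows, each a list of 2 entries, a list of its own where there are three numbers: the shift along the tool's x, y, z normalised to -1 to 1, where 1 is 0.5 m, then the turn, a rotation vector about the tool's x, y, z normalised to -1 to 1, where 1 is 0.5 rad. A call has 1 to 10 rows; each row shifts and turns the commanded pose from where the row before left it, along the tool's axes as they then stand; what a row does not reach is not made up. A row lasts 1/10 s, in which the tool goes at most 50 mm and 8.59 degrees, less where a joint would pass 70% of its speed; a pose out of reach is approached as far as the arm can. A call with a number of a shift or a turn outside -1 to 1 is refused whole. A call with a gripper value outside its range is refused whole. "grip" is the closure, from 0 (fully open) to 1 (shut), set as the call begins (left out, the last holds). The fingers move at their own pace and stop on an object; "grip_force" is the grip in N (left out, the last holds). Time passes only in rows, so rows that do not move let the fingers close. It gives the time, the measured TCP pose, the force, the opening and the grip force at its end, in the units of the state.
- state(): the state, without advancing time (a new reading comes with each control period).
- grab_frame(name): name is "side" or "top"; returns the picture (384x512x3 uint8, red, green, blue); there is no depth.
- calibration(name): a dict with "mtx" (3x3 intrinsics, pixels), "R" (3x3) and "t" (3): a world point X has camera coordinates R X + t. Camera axes: x right, y down, z forward; pixel columns grow to the right and rows downward; lengths in mm; the calibration is good to about 2 mm. A picture is of the moment at which its call begins. calibration takes no time and is no camera call.
- job_done(): hands the job in; it is judged then, once.
Trained networks look in the newest picture that a camera, given by its name, has taken for a name from the list of things; names that differ only in an ending like _2 or _b are one class to them, and where a whole thing is asked for, a point or a joint stands for the part that bears it (a point fixed in the world has none). Each returns a list of dicts, best first, with "p" (0 to 1); they miss things now and then, are a little off and sometimes report something else, mostly with a low value. They report only what shows in the picture. A call takes as long as a camera call. They do not tell look-alikes from the thing itself.
- trace(camera, label): "pixels" (384x512 bool, what is visible of it) and "bbox" ([left, top, width, height] in pixels, round what is visible of it).
The state is a dict: "time_s": time; "qpos": joint angles; "qvel": joint speeds; "effort": joint torques, N m; "ee_pos": TCP position; "ee_rot": TCP orientation; "force": force on the tool from outside, world axes, zero at the start; "torque": the same for the moment, N m; "gripper_width": finger opening in mm; "gripper_force": force on a finger pad.
Only numpy, scipy, OpenCV 4.12 (cv2) and the standard library are available. Lean on these libraries where they do the work, as an engineer would, in place of code of your own. Each camera call takes 0.05 s, during which the arm holds its last target. There are 200 camera calls.

## Task

Lower the short bottle upright and gently into the round well of the label press until it stands on the bottom, and let go of it. Only then swing the press's ratchet lever by its upright handle towards the bottle, feeling for the clicks: stop at the third click, never going on over a fourth, and finish still holding the handle there, because the lever springs back if released. Leave the tall bottle, the jar and the steel cup where they stand.

Things in the scene. Friction and masses are not known exactly. Their poses are not given: they have to be found in the camera images.
- bottle: short green glass bottle, round shoulders, white screw cap; 160 mm tall, 0.15 to 0.31 kg; body 53 mm across, shoulder ends at 120 mm height; cap 30 mm across from 130 to 160 mm (grasp it from above, e.g. at 142). Origin: centre of the underside, z up. Stands left of the press in one of three places, the tall bottle and the jar in the others, centres at least 110 mm apart
- press: label press, bolted to the bench: grey plate 10 mm thick. Origin on the bench; in its frame (mm) the plate spans x -70 to 156, y -160 to 160, the well's axis is at (50, 100), the lever's at (50, -100). Plunger block (70 high) at x 115 to 149, y -100; guide block (106 high) at (50, 0). A rubber-faced pad (z 92 to 112) moves from the guide 8 mm towards the bottle per click and meets it at the third
- well_floor (a point): centre of the inner floor of the well, 12 mm above the bench: the bottle's underside comes here. The well is an upright aluminium tube, 60 mm inner diameter (3.5 mm clearance all round), 68 mm outer, 76 mm deep, open at the top
- well_rim (a point): centre of the well's mouth, 88 mm above the bench
- lever_pivot (a point): on the lever's vertical axis, 90 mm above the bench (mid-thickness of the flat steel arm, 12 mm wide, 10 thick). Under the arm a toothed wheel rides past a spring plunger. The lever picks it up at 0.35 rad; from there a spring pushes back with some 5 to 7 N at the handle, more or less by about 3 N as each tooth passes. Released, the lever springs back to 0.35 or less
- handle: upright round wooden handle at the end of the lever arm, 130 mm from the pivot axis: 22 mm across, 52 mm tall, from 97 to 149 mm above the bench (a steel collar 26 mm across reaches up to the arm's top at 97 mm); free round about, can be gripped from above. It can spin about its own axis. Origin 94 mm above the bench on the handle's axis
- handle_grip (a point): on the handle's axis, 126 mm above the bench: where to grip it
- lever (a joint): lever angle, rad, growing as the handle swings towards the bottle (clockwise from above), stops at 0 and 1.42. At 0 the arm points 0.75 rad from the press's -x towards -y. Starts at 0 to 0.25, nearly free up to 0.35. A click is the resistance rising, then dropping as a tooth passes (at 0.46, 0.68, 0.90, 1.12, 1.34); seats after the clicks: 0.57 (first), 0.79, 1.01 (third), 1.23
- tall_bottle: bystander: tall bottle of the same green glass and white cap, 190 mm tall, 60 mm across; origin at the centre of its underside
- jar: bystander: squat green glass jar with a wide white lid, 75 mm tall, 66 mm across; origin at the centre of its underside
- steel_cup: bystander: open steel cup in front of the press, 70 mm tall, 66 mm across; origin at the centre of its underside
Mind the look-alikes: they are no part of the job. What is shaped like the bottle but orange is not meant.

How it is judged:
By the outcome, as a careful person would: the job done as asked, in the order asked, and still so for the second after the job is handed in, while the arm keeps its last pose, push and grip.
It also fails if it takes over 72 s, if anything falls off the work surface, if the arm or the gripper's body presses on something with over 40 N, if the wrist force passes 120 N, or if a joint passes its speed limit or range.

## Working session

There is one attempt and no reset: what is moved stays moved. The work goes in short steps, Python scripts to look and compute and a tool call to move; the robot and the scene stay as the last step left them, time stands still between calls to the robot, and variables do not carry over. Pictures are saved under pics/ and viewed, at most 10 in all, crops included, and the job is handed in when it is done.

Besides the shell and the picture viewer there is one more tool, called after "Call:" by a JSON object that holds its "api" and its "payload", one argument or row to a line. send_rows: Moves the arm, as the interface text tells. Scaled input: -1 to 1 covers 0.5 m each way for a shift and 0.5 rad each way for a turn. Its arguments: {"type":"object","properties":{"deltas":{"type":"array","items":{"type":"array"}},"grip":{"type":"number"},"grip_force":{"type":"number"}},"required":["deltas"]}

```bash
mkdir -p pics; cat > h.py <<'E'
from workcell import *
import numpy as np, cv2
def proj(c,X):
    k=calibration(c); X=np.atleast_2d(X).astype(float)
    p=(np.array(k["mtx"])@(np.array(k["R"])@X.T+np.array(k["t"]).reshape(3,1))); return (p[:2]/p[2]).T
def ray(c,uv):
    k=calibration(c);R=np.array(k["R"]);o=-R.T@np.array(k["t"]).ravel()
    d=R.T@np.linalg.inv(k["mtx"])@np.array([uv[0],uv[1],1.]); return o,d/np.linalg.norm(d)
def atz(c,uv,z):
    o,d=ray(c,uv); return o+d*(z-o[2])/d[2]
def tri(a,b):
    o1,d1=ray("side",a);o2,d2=ray("top",b)
    s=np.linalg.lstsq(np.c_[d1,-d2],o2-o1,rcond=None)[0]
    p,q=o1+d1*s[0],o2+d2*s[1]; return (p+q)/2,np.linalg.norm(p-q)
E
python3 - <<'E'
from h import *
np.set_printoptions(precision=1,suppress=True)
ims=[]
for c in("side","top"):
    im=grab_frame(c);cv2.imwrite(f"pics/{c}0.png",cv2.resize(im[:,:,::-1],(800,600)))
    k=calibration(c);print(c,-np.array(k["R"]).T@np.array(k["t"]).ravel())
    for l in("bottle","tall_bottle","jar","steel_cup","press","handle","lever"):
        for r in trace(c,l)[:3]:
            m=r["pixels"];ys,xs=np.nonzero(m);print(c,l,round(r["p"],2),r["bbox"],xs.mean().round(1),ys.mean().round(1))
print(state())
E
```

```text
side [527.9 666.8 737.3]
side bottle 0.94 [258.3, 273.7, 30.1, 64.7] 273.6 306.0
side bottle 0.76 [243.1, 327.3, 33.9, 55.8] 260.5 359.8
side bottle 0.6 [309.0, 311.2, 43.1, 63.3] 331.9 342.5
side tall_bottle 0.56 [312.3, 212.5, 41.1, 81.4] 333.3 256.0
side jar 0.71 [183.8, 263.5, 38.6, 51.5] 203.0 287.8
side press 0.91 [175.0, 84.4, 104.5, 148.4] 225.4 177.0
side handle 0.65 [254.0, 84.8, 12.1, 27.1] 257.5 97.2
side lever 0.58 [215.6, 82.1, 48.1, 51.4] 241.4 111.8
top [370.5  69.1 895.2]
top bottle 0.9 [133.6, 185.9, 37.3, 25.7] 150.4 198.5
top bottle 0.71 [91.9, 225.4, 47.8, 26.9] 116.9 238.9
top bottle 0.64 [90.3, 172.8, 42.6, 30.4] 109.3 186.9
top tall_bottle 0.68 [172.5, 238.0, 32.1, 29.7] 186.6 251.5
top jar 0.68 [254.5, 119.8, 163.5, 96.0] 318.6 171.0
top jar 0.65 [169.8, 135.7, 31.9, 31.2] 183.0 150.7
top steel_cup 0.63 [250.5, 123.0, 170.6, 87.7] 318.8 171.0
top press 0.89 [250.0, 117.2, 173.0, 95.4] 319.0 170.7
top handle 0.73 [399.4, 186.7, 23.1, 13.8] 409.9 193.9
top lever 0.79 [354.7, 146.4, 63.0, 57.2] 386.4 176.4
top lever 0.65 [129.1, 184.1, 42.4, 29.2] 150.0 198.9
{'time_s': 0.8, 'qpos': array([-69.1,  18.3,  89.6,  -0. ,  72. ,  -1.1]), 'qvel': array([ 0. ,  0.1,  0. ,  0. , -0.1, -0.1]), 'effort': array([  0. , -41.2, -23.2,   0.1,   0. ,  -0. ]), 'ee_pos': array([ 215.8, -533. ,  228. ]), 'ee_rot': array([180.,   0.,  22.]), 'force': array([-0.2, -0. , -0.1]), 'torque': array([-0.,  0., -0.]), 'gripper_force': 0.0, 'gripper_width': 91.43358969637146}
```

View pics/side0.png

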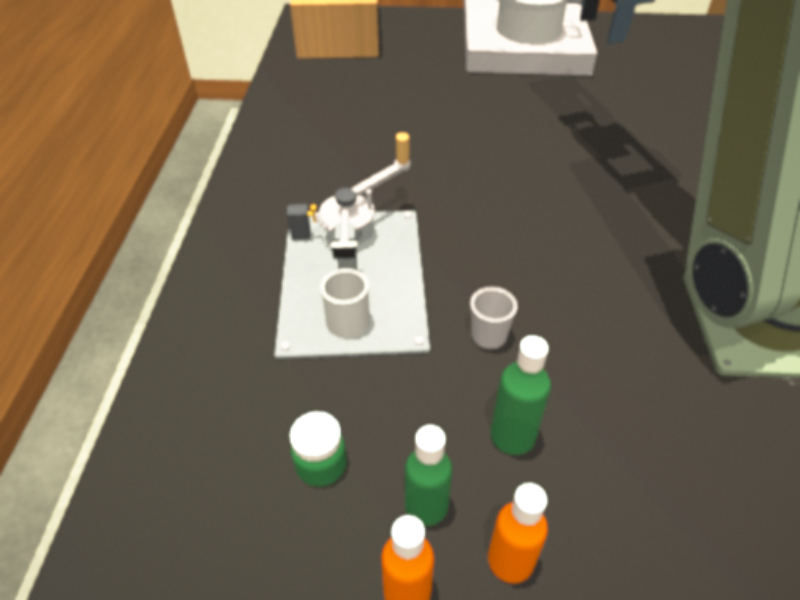

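View pics/top0.png

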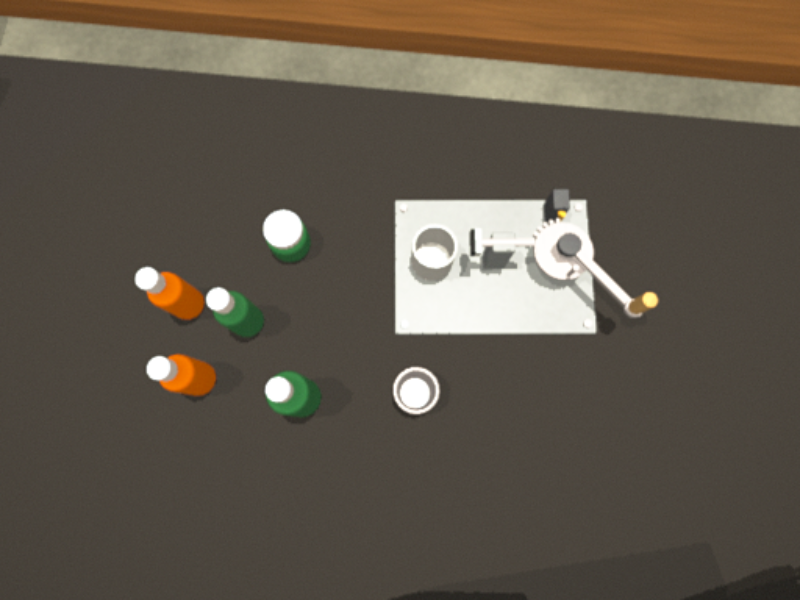

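Both pictures show three green glass things and two orange look-alikes (at 800x600):
- **Short green bottle:** side (428,475), top (235,312). This one fits: narrow cap, smaller than its neighbour.
- **Tall green bottle:** side (520,395), top (292,393).
- **Jar:** side (318,448), top (286,236), with a wide lid.
- **Orange bottles:** side (408,565) and (517,533). Not meant.

I'll confirm this in one crop and measure.

```bash
cat > m.py <<'E'
from h import *
np.set_printoptions(precision=1,suppress=True)
def white(im,box,thr=150,sat=60):
    l,t,w,h=[int(v) for v in box]; m=np.zeros(im.shape[:2],np.uint8)
    s=im[t:t+h,l:l+w].astype(int); m[t:t+h,l:l+w]=((s.min(2)>thr)&(s.max(2)-s.min(2)<sat))
    return m
def comps(m,a=20):
    n,_,st,c=cv2.connectedComponentsWithStats(m); return [(st[i],c[i]) for i in range(1,n) if st[i][4]>a]
E
python3 - <<'E'
from m import *
S=grab_frame("side");T=grab_frame("top");cv2.imwrite("S.png",S[:,:,::-1]);cv2.imwrite("T.png",T[:,:,::-1])
for n,im,bs in(("side",S,{"short":(255,265,35,50),"tall":(325,210,32,40)}),("top",T,{"short":(125,178,30,30),"tall":(165,235,30,30)})):
    for k,b in bs.items(): print(n,k,[(s,c) for s,c in comps(white(im,b,120))])
a=cv2.resize(S[200:384,170:370],(400,368),interpolation=cv2.INTER_CUBIC);b=cv2.resize(T[120:280,80:220],(400,457)[:2],interpolation=cv2.INTER_CUBIC)
o=np.zeros((457,800,3),np.uint8);o[:368,:400]=a;o[:,400:]=b;cv2.imwrite("pics/crop1.png",o[:,:,::-1])
a=cv2.resize(S[75:235,165:285],(450,600),interpolation=cv2.INTER_CUBIC);cv2.imwrite("pics/crop2.png",a[:,:,::-1])
b=cv2.resize(T[110:220,245:425],(800,489),interpolation=cv2.INTER_CUBIC);cv2.imwrite("pics/crop3.png",b[:,:,::-1])
E
```

```text
side short [(array([265, 271,  21,  27, 435], dtype=int32), array([274.8, 283.6]))]
side tall [(array([331, 214,  21,  25, 397], dtype=int32), array([340.5, 225.7]))]
top short [(array([132, 184,  18,  17, 233], dtype=int32), array([140.3, 191.9]))]
top tall [(array([169, 241,  19,  17, 242], dtype=int32), array([177.9, 249. ]))]
```

View pics/crop1.png

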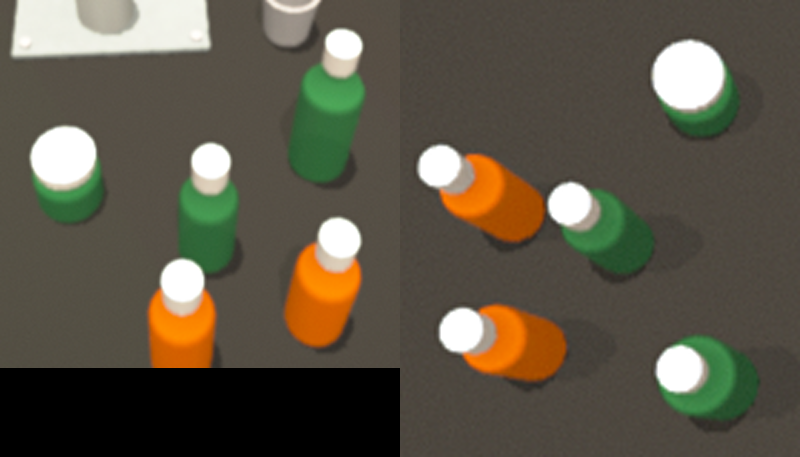

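View pics/crop2.png

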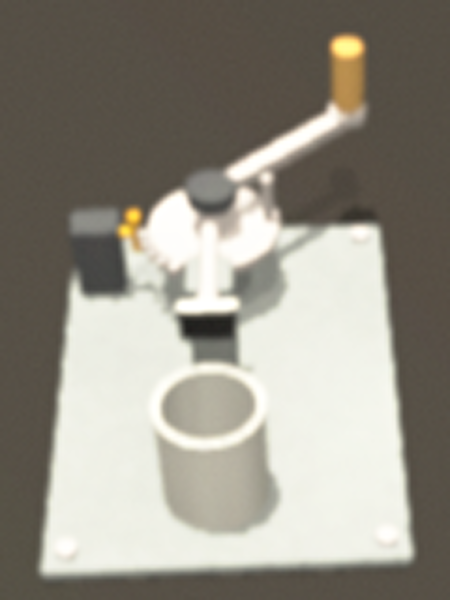

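View pics/crop3.png

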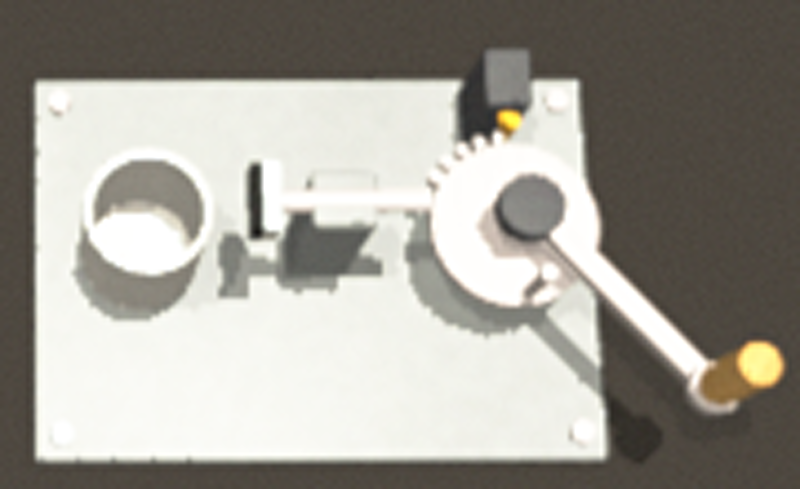

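The crop confirms it: the middle green narrow-capped bottle is the short one (side px (274,304), top px (150,198)). Press corners, rim and handle are clear in the other two crops, so I fit poses to both views.

```bash
cat > fit.py <<'E'
from m import *
from scipy.optimize import least_squares as LS
th=np.linspace(0,2*np.pi,72)
circ=lambda x,y,z,r:np.c_[x+r*np.cos(th),y+r*np.sin(th),0*th+z]
bb=lambda p:np.r_[p.min(0),p.max(0)]
s2=lambda u,v:np.array([165+u/3.75-.37,75+v/3.75-.37]); t2=lambda u,v:np.array([245+u/4.444-.39,110+v/4.444-.39])
def W(p,q):
    c,s=np.cos(p[2]),np.sin(p[2]); return np.array([p[0]+c*q[0]-s*q[1],p[1]+s*q[0]+c*q[1],q[2]])
rimS=np.r_[s2(149,363),s2(268,448)]; rimT=np.r_[t2(83,149),t2(214,276)]
def capres(x,cs,ct):
    s=bb(proj("side",np.r_[circ(*x[:2],x[2],15),circ(*x[:2],x[2]-30,15)]));t=bb(proj("top",circ(*x[:2],x[2],15)))
    return np.r_[s-cs,t-ct]
E
python3 - <<'E'
from fit import *
def res(p,sel="st"):
    r=[]
    if "s" in sel: 
        r+=list(bb(proj("side",circ(*W(p,(50,100,88)),34)))-rimS)
        for q,o in (((-70,-160,10),s2(380,224)),((-70,160,10),s2(412,557)),((156,160,10),s2(41,572))): r+=list(proj("side",W(p,q))[0]-o)
    if "t" in sel:
        r+=list(bb(proj("top",circ(*W(p,(50,100,88)),34)))-rimT)
        for q,o in (((156,160,10),t2(34,80)),((156,-160,10),t2(579,80)),((-70,160,10),t2(35,460)),((-70,-160,10),t2(607,460))): r+=list(proj("top",W(p,q))[0]-o)
    return np.array(r)
for sel in("st","s","t"):
    f=LS(res,[500,-100,0],args=(sel,),x_scale=[1,1,.01],loss="soft_l1");p=f.x;print(sel,p[:2],np.degrees(p[2]).round(2),"res",res(p));print(" well",W(p,(50,100,88)),"pivot",W(p,(50,-100,90)))
rim=LS(lambda x:np.r_[bb(proj("side",circ(*x,34)))-rimS,bb(proj("top",circ(*x,34)))-rimT],[500,0,88]);print("rim free",rim.x,rim.fun)
cs=np.r_[264.5,270.5,285.5,297.5];ct=np.r_[131.5,183.5,149.5,200.5]
b=LS(capres,[500,200,160],args=(cs,ct));print("cap",b.x,b.fun)
h=tri(s2(347,46),t2(760,364));print("handle top",h)
b=LS(lambda x:capres(x,np.r_[330.5,213.5,351.5,238.5],np.r_[168.5,240.5,187.5,257.5]),[500,200,160]);print("tall",b.x,b.fun)
for n,u,v in(("jar",(203,287.8),(183,150.7)),("cup",(315,203),(266,250))): print(n,tri(u,v))
E
```

```text
st [602.2 -65.9] 5.72 res [ 0.3  0.4 -0.9 -0.5 -0.3  0.   0.1  0.1 -0.8  0.   0.   0.4 -0.3 -0.3
 -0.   0.4  0.   0.2 -0.1  0.6  0.5  0.3]
 well [642.   38.6  88. ] pivot [ 661.9 -160.4   90. ]
s [601.4 -66. ] 5.72 res [ 0.6  0.4 -0.6 -0.5 -0.  -0.   0.4  0.1 -0.4 -0.   0.1  0.7 -0.3 -0.
 -0.   0.7  0.1  0.5 -0.1  0.9  0.5  0.6]
 well [641.2  38.5  88. ] pivot [ 661.1 -160.5   90. ]
t [602.9 -65.8] 5.66 res [-0.1  0.4 -1.3 -0.4 -0.5  0.  -0.3  0.2 -1.1 -0.   0.   0.1 -0.3 -0.7
  0.   0.1  0.1  0.  -0.2  0.3  0.4  0.1]
 well [642.8  38.7  88. ] pivot [ 662.5 -160.4   90. ]
rim free [641.6  38.6  88.2] [ 0.4  0.3 -0.7 -0.5  0.   0.5 -0.3 -0.2]
cap [515.3 320.2 158. ] [ 1.2  0.7 -1.  -0.8  1.7  1.4 -1.9 -1.6]
handle top (array([ 574.2, -255.4,  148.3]), np.float64(0.9958724428717008))
tall [403.5 218.8 191.1] [ 0.2  0.3 -1.  -0.6  1.4  1.1 -2.  -0.2]
jar (array([652.3, 273.2,  37.2]), np.float64(1.7453423374618438))
cup (array([427.5,  46.1,  40.3]), np.float64(3.6957512986296304))
```

```bash
python3 - <<'E'
from fit import *
T=cv2.imread("T.png")[:,:,::-1]
for b in((85,168,19,25),(90,224,21,25)):
    for s,c in comps(white(T,b,170)): print(s,atz("top",(s[0]+s[2]/2,s[1]+s[3]/2),160)-[515,320,160])
print(atz("top",(140.5,192),160),atz("side",(275,278.5),160))
E
```

```text
[ 87 171  15  15 171] [19.  99.7  0. ]
[ 94 228  15  15 190] [-97.3  62.9   0. ]
[514.7 319.2 160. ] [515.8 320.1 160. ]
```

Call:
{"api": "send_rows", "payload": {
  "deltas": [
    [[0.03,-0.034,-0.02],[0,0,0]],
    [[0.06,-0.068,-0.02],[0,0,0]],
    [[0.06,-0.068,-0.02],[0,0,0]],
    [[0.06,-0.068,-0.02],[0,0,0]],
    [[0.06,-0.068,-0.02],[0,0,0]],
    [[0.06,-0.068,-0.02],[0,0,0]],
    [[0.06,-0.068,0],[0,0,0]],
    [[0.06,-0.068,0],[0,0,0]],
    [[0.06,-0.068,0],[0,0,0]],
    [[0.06,-0.068,0],[0,0,0]]
  ],
  "grip": 0.42
}}

```text
time_s: 1.9
ee_pos: [359.0, -124.9, 288.3]
ee_rot: [179.9, -0.1, 22.0]
force: [1.3, 0.7, -0.2]
gripper_width: 52.7
gripper_force: 0.0
```

Call:
{"api": "send_rows", "payload": {
  "deltas": [
    [[0.06,-0.068,0],[0,0,0]],
    [[0.06,-0.068,0],[0,0,0]],
    [[0.06,-0.068,0],[0,0,0]],
    [[0.06,-0.068,0],[0,0,0]],
    [[0.06,-0.068,0],[0,0,0]],
    [[0.06,-0.068,0],[0,0,0]],
    [[0.06,-0.068,0],[0,0,0]],
    [[0.06,-0.068,0],[0,0,0]],
    [[0.04,-0.045,0],[0,0,0]],
    [[0.02,-0.022,0],[0,0,0]]
  ]
}}

```text
time_s: 2.9
ee_pos: [494.8, 260.3, 287.4]
ee_rot: [-180.0, 0.0, 22.2]
force: [-0.0, 0.2, 0.2]
gripper_width: 52.9
gripper_force: 0.0
```

Call:
{"api": "send_rows", "payload": {
  "deltas": [
    [[0,0,0],[0,0,0]],
    [[0,0,0],[0,0,0]]
  ]
}}

```text
time_s: 3.1
ee_pos: [493.9, 256.8, 287.8]
ee_rot: [179.9, 0.1, 22.0]
force: [-0.2, 0.1, -0.3]
gripper_width: 53.0
gripper_force: 0.0
```

Call:
{"api": "send_rows", "payload": {
  "deltas": [
    [[0.03,-0.035,0],[0,0,0]],
    [[0.03,-0.035,0],[0,0,0]],
    [[0.0266,-0.031,0],[0,0,0]],
    [[0,0,0.04],[0,0,0]],
    [[0,0,0.05],[0,0,0]],
    [[0,0,0.05],[0,0,0]],
    [[0,0,0.04],[0,0,0]],
    [[0,0,0.02],[0,0,0]],
    [[0,0,0],[0,0,0]],
    [[0,0,0],[0,0,0]]
  ]
}}

```text
time_s: 4.1
ee_pos: [516.0, 320.5, 189.1]
ee_rot: [-180.0, -0.1, 22.0]
force: [0.1, 0.1, -0.1]
gripper_width: 52.9
gripper_force: 0.0
```

```bash
python3 - <<'E'
from h import *
S=grab_frame("side");T=grab_frame("top");print(state()["ee_pos"])
a=cv2.resize(S[210:350,220:340],(400,467),interpolation=cv2.INTER_CUBIC);b=cv2.resize(T[140:257,90:190],(400,467),interpolation=cv2.INTER_CUBIC)
cv2.imwrite("pics/g1.png",np.hstack([a,b])[:,:,::-1])
E
```

```text
[516.2486095  321.00536772 189.48640641]
```

View pics/g1.png

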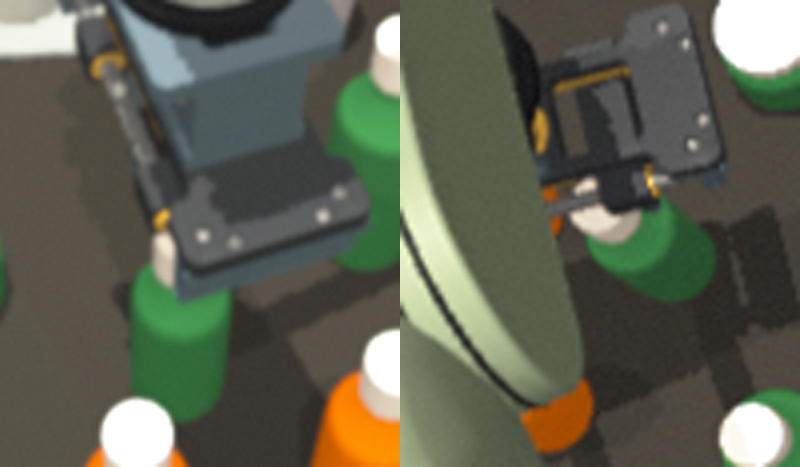

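The picture shows the gripper over the short bottle's cap (left (165,265), right (605,215)), with its neighbours clear. Next is the descent and grasp.

Call:
{"api": "send_rows", "payload": {
  "deltas": [
    [[-0.002,0,0.02],[0,0,0]],
    [[0,0,0.02],[0,0,0]],
    [[0,0,0.02],[0,0,0]],
    [[0,0,0.02],[0,0,0]],
    [[0,0,0.012],[0,0,0]],
    [[0,0,0.01],[0,0,0]],
    [[0,0,0],[0,0,0]],
    [[0,0,0],[0,0,0]]
  ]
}}

```text
time_s: 5.0
ee_pos: [514.8, 320.7, 137.0]
ee_rot: [180.0, -0.0, 22.0]
force: [0.4, 0.2, 0.2]
gripper_width: 52.7
gripper_force: 0.0
```

Call:
{"api": "send_rows", "payload": {
  "deltas": [
    [[0,0,0],[0,0,0]],
    [[0,0,0],[0,0,0]],
    [[0,0,0],[0,0,0]],
    [[0,0,0],[0,0,0]],
    [[0,0,0],[0,0,0]],
    [[0,0,0],[0,0,0]],
    [[0,0,0],[0,0,0]],
    [[0,0,0],[0,0,0]]
  ],
  "grip": 1,
  "grip_force": 25
}}

```text
time_s: 5.8
ee_pos: [514.7, 320.7, 137.2]
ee_rot: [-180.0, -0.0, 22.0]
force: [1.0, 0.4, 2.8]
gripper_width: 29.5
gripper_force: 25.0
```

Call:
{"api": "send_rows", "payload": {
  "deltas": [
    [[0,0,-0.01],[0,0,0]],
    [[0,0,-0.03],[0,0,0]],
    [[0,0,-0.04],[0,0,0]],
    [[0,0,-0.05],[0,0,0]],
    [[0,0,-0.05],[0,0,0]],
    [[0,0,-0.05],[0,0,0]],
    [[0,0,-0.04],[0,0,0]],
    [[0,0,-0.02],[0,0,0]],
    [[0,0,-0.01],[0,0,0]],
    [[0,0,0],[0,0,0]]
  ]
}}

```text
time_s: 6.8
ee_pos: [514.5, 320.5, 286.6]
ee_rot: [180.0, 0.0, 22.0]
force: [-0.9, 0.7, -1.7]
gripper_width: 29.5
gripper_force: 25.0
```

Call:
{"api": "send_rows", "payload": {
  "deltas": [
    [[0,0.02,0],[0,0,0]],
    [[0,0.04,0],[0,0,0]],
    [[0.003,0.06,0],[0,0,0]],
    [[0.003,0.06,0],[0,0,0]],
    [[0.003,0.06,0],[0,0,0]],
    [[0.003,0.06,0],[0,0,0]],
    [[0.003,0.06,0],[0,0,0]],
    [[0.003,0.06,0],[0,0,0]],
    [[0.003,0.06,0],[0,0,0]],
    [[0.003,0.05,0],[0,0,0]]
  ]
}}

```text
time_s: 7.8
ee_pos: [625.2, 77.0, 285.5]
ee_rot: [180.0, 0.2, 22.0]
force: [0.3, -0.0, -1.7]
gripper_width: 29.4
gripper_force: 25.0
```

Call:
{"api": "send_rows", "payload": {
  "deltas": [
    [[0,0.04,0],[0,0,0]],
    [[0,0.028,0],[0,0,0]],
    [[0,0.015,0],[0,0,0]],
    [[0,0.005,0],[0,0,0]],
    [[0,0,0],[0,0,0]],
    [[0,0,0],[0,0,0]],
    [[0,0,0],[0,0,0]]
  ]
}}

```text
time_s: 8.5
ee_pos: [641.5, 39.5, 287.1]
ee_rot: [-180.0, -0.0, 22.1]
force: [0.7, -0.4, -1.9]
gripper_width: 29.6
gripper_force: 25.0
```

Call:
{"api": "send_rows", "payload": {
  "deltas": [
    [[0,0,0.02],[0,0,0]],
    [[0,0,0.03],[0,0,0]],
    [[0,0,0.03],[0,0,0]],
    [[0,0,0.014],[0,0,0]],
    [[0,0,0],[0,0,0]],
    [[0,0,0],[0,0,0]],
    [[0,0,0],[0,0,0]]
  ]
}}

```text
time_s: 9.2
ee_pos: [642.2, 38.8, 240.9]
ee_rot: [180.0, -0.1, 22.1]
force: [-0.4, -0.2, -1.2]
gripper_width: 29.4
gripper_force: 25.0
```

```bash
python3 - <<'E'
from fit import *
S=grab_frame("side");T=grab_frame("top");e=state()["ee_pos"];print(e)
zb=e[2]-137
out=[]
for c,im,(u,v,w,h) in(("side",S,(180,90,90,120)),("top",T,(240,115,90,100))):
    # green mask and model outlines: body circles at zb, zb+100; rim
    i=im.astype(int);g=((i[...,1]>i[...,0]*1.3)&(i[...,1]>i[...,2]*1.2)).astype(np.uint8)
    m=np.zeros_like(g);m[v:v+h,u:u+w]=g[v:v+h,u:u+w]
    for s,cc in comps(m,60):print(c,"green",s,cc)
    body=np.r_[circ(e[0],e[1],zb,26.5),circ(e[0],e[1],zb+95,26.5)]
    print(c,"model body bbox",bb(proj(c,body)))
    for row in range(0): pass
    k=6 if c=="side" else 6
    a=cv2.resize(im[v:v+h,u:u+w],None,fx=4.4,fy=4.4,interpolation=cv2.INTER_CUBIC)
    for C,col in((circ(e[0],e[1],zb,26.5),(255,0,255)),(circ(642,38.6,88,34),(255,0,0)),(circ(642,38.6,88,30),(255,255,0))):
        p=(proj(c,C)-[u,v]+.5)*4.4-.5; cv2.polylines(a,[p.round().astype(int)],True,col,1)
    a=cv2.copyMakeBorder(a,0,530-a.shape[0],0,400-a.shape[1],cv2.BORDER_CONSTANT);out.append(a)
cv2.imwrite("pics/w1.png",np.hstack(out)[:,:,::-1])
E
```

```text
[642.1  38.7 240.8]
side green [ 204  137   26   48 1009] [217.2 160.8]
side model body bbox [203.2 136.1 231.5 186.2]
top model body bbox [266.7 127.9 294.4 166.2]
```

View pics/w1.png

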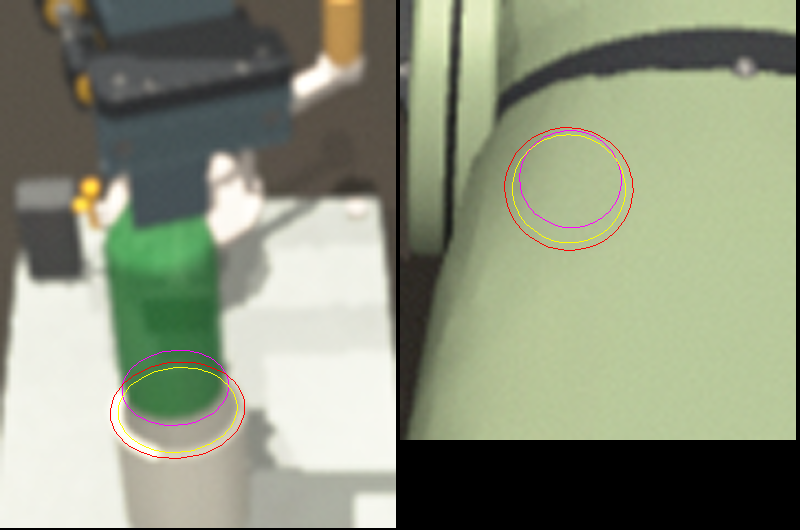

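The bottle hangs upright over the well. In the side crop the body's bottom edge at (175,415) lies centred in the rim drawn at (177,410), so I lower slowly and watch the force.

Call:
{"api": "send_rows", "payload": {
  "deltas": [
    [[0,0,0.01],[0,0,0]],
    [[0,0,0.01],[0,0,0]],
    [[0,0,0.01],[0,0,0]],
    [[0,0,0.01],[0,0,0]],
    [[0,0,0.01],[0,0,0]],
    [[0,0,0.008],[0,0,0]],
    [[0,0,0],[0,0,0]]
  ]
}}

```text
time_s: 10.0
ee_pos: [641.3, 38.7, 210.0]
ee_rot: [-180.0, 0.1, 22.0]
force: [0.5, 1.0, -1.5]
gripper_width: 29.4
gripper_force: 25.0
```

Call:
{"api": "send_rows", "payload": {
  "deltas": [
    [[0,0,0.01],[0,0,0]],
    [[0,0,0.01],[0,0,0]],
    [[0,0,0.01],[0,0,0]],
    [[0,0,0.01],[0,0,0]],
    [[0,0,0.01],[0,0,0]],
    [[0,0,0.008],[0,0,0]],
    [[0,0,0],[0,0,0]]
  ]
}}

```text
time_s: 10.7
ee_pos: [641.3, 38.7, 181.1]
ee_rot: [-180.0, 0.1, 22.0]
force: [0.3, 0.1, -1.6]
gripper_width: 29.9
gripper_force: 25.0
```

Call:
{"api": "send_rows", "payload": {
  "deltas": [
    [[0,0,0.01],[0,0,0]],
    [[0,0,0.01],[0,0,0]],
    [[0,0,0.01],[0,0,0]],
    [[0,0,0.01],[0,0,0]],
    [[0,0,0.008],[0,0,0]],
    [[0,0,0.004],[0,0,0]],
    [[0,0,0],[0,0,0]]
  ]
}}

```text
time_s: 11.4
ee_pos: [641.6, 38.7, 155.5]
ee_rot: [-180.0, 0.0, 22.0]
force: [-0.9, 0.5, -2.0]
gripper_width: 29.2
gripper_force: 25.0
```

Call:
{"api": "send_rows", "payload": {
  "deltas": [
    [[0,0,0.002],[0,0,0]],
    [[0,0,0.002],[0,0,0]],
    [[0,0,0.002],[0,0,0]],
    [[0,0,0],[0,0,0]]
  ]
}}

```text
time_s: 11.8
ee_pos: [641.6, 38.7, 152.8]
ee_rot: [180.0, 0.0, 22.0]
force: [-0.5, -0.3, -1.8]
gripper_width: 29.5
gripper_force: 25.0
```

Call:
{"api": "send_rows", "payload": {
  "deltas": [
    [[0,0,0.002],[0,0,0]],
    [[0,0,0.002],[0,0,0]],
    [[0,0,0],[0,0,0]]
  ]
}}

```text
time_s: 12.1
ee_pos: [641.6, 38.7, 150.8]
ee_rot: [-180.0, 0.0, 22.0]
force: [-0.4, -1.0, -1.3]
gripper_width: 29.3
gripper_force: 25.0
```

Call:
{"api": "send_rows", "payload": {
  "deltas": [
    [[0,0,0.002],[0,0,0]],
    [[0,0,0],[0,0,0]]
  ]
}}

```text
time_s: 12.3
ee_pos: [641.6, 38.7, 149.8]
ee_rot: [-180.0, 0.0, 22.0]
force: [-0.7, 0.4, -2.3]
gripper_width: 29.3
gripper_force: 25.0
```

Call:
{"api": "send_rows", "payload": {
  "deltas": [
    [[0,0,0.001],[0,0,0]],
    [[0,0,0],[0,0,0]]
  ]
}}

```text
time_s: 12.5
ee_pos: [641.7, 38.7, 149.4]
ee_rot: [180.0, 0.0, 22.1]
force: [-0.1, 0.3, -2.4]
gripper_width: 29.9
gripper_force: 25.0
```

Call:
{"api": "send_rows", "payload": {
  "deltas": [
    [[0,0,0.001],[0,0,0]],
    [[0,0,0],[0,0,0]]
  ]
}}

```text
time_s: 12.7
ee_pos: [641.8, 38.7, 149.2]
ee_rot: [180.0, -0.0, 22.0]
force: [0.1, -0.4, -1.0]
gripper_width: 29.6
gripper_force: 25.0
```

Call:
{"api": "send_rows", "payload": {
  "deltas": [
    [[0,0,0.001],[0,0,0]],
    [[0,0,0],[0,0,0]]
  ]
}}

```text
time_s: 12.9
ee_pos: [641.9, 38.7, 149.2]
ee_rot: [180.0, -0.1, 22.0]
force: [-0.4, 0.2, 3.5]
gripper_width: 29.3
gripper_force: 25.0
```

Contact at the expected height (149 mm), with a light 3.5 N push. Releasing.

Call:
{"api": "send_rows", "payload": {
  "deltas": [
    [[0,0,0],[0,0,0]],
    [[0,0,0],[0,0,0]],
    [[0,0,0],[0,0,0]],
    [[0,0,0],[0,0,0]],
    [[0,0,0],[0,0,0]]
  ],
  "grip": 0.42
}}

```text
time_s: 13.4
ee_pos: [641.7, 38.7, 148.3]
ee_rot: [180.0, 0.0, 22.0]
force: [-0.3, -0.3, -0.3]
gripper_width: 53.1
gripper_force: 0.0
```

Call:
{"api": "send_rows", "payload": {
  "deltas": [
    [[0,0,-0.02],[0,0,0]],
    [[0,0,-0.04],[0,0,0]],
    [[0,0,-0.05],[0,0,0]],
    [[0,0,-0.05],[0,0,0]],
    [[0,0,-0.04],[0,0,0]],
    [[0,0,-0.02],[0,0,0]],
    [[0,0,0],[0,0,0]]
  ]
}}

```text
time_s: 14.1
ee_pos: [642.4, 38.7, 260.5]
ee_rot: [179.9, -0.2, 22.0]
force: [0.1, 0.4, 0.2]
gripper_width: 52.9
gripper_force: 0.0
```

Call:
{"api": "send_rows", "payload": {
  "deltas": [
    [[-0.0346,0.0494,0],[0,0,0]],
    [[-0.0346,0.0494,0],[0,0,0]],
    [[-0.0346,0.0494,0],[0,0,0]],
    [[-0.0346,0.0494,0],[0,0,0]],
    [[-0.0346,0.0494,0],[0,0,0]],
    [[-0.0346,0.0494,0],[0,0,0]],
    [[-0.0346,0.0494,0],[0,0,0]],
    [[-0.0346,0.0494,0],[0,0,0]],
    [[-0.0346,0.0494,0],[0,0,0]],
    [[-0.0346,0.0494,0],[0,0,0]]
  ]
}}

```text
time_s: 15.1
ee_pos: [573.1, -256.1, 256.9]
ee_rot: [-179.9, 0.1, 22.0]
force: [1.0, 0.2, 0.5]
gripper_width: 52.7
gripper_force: 0.0
```

Call:
{"api": "send_rows", "payload": {
  "deltas": [
    [[0,0,0],[0,0,0]],
    [[0,0,0],[0,0,0]]
  ]
}}

```text
time_s: 15.3
ee_pos: [573.5, -255.2, 257.1]
ee_rot: [-179.9, 0.1, 22.0]
force: [-0.5, 0.2, -0.1]
gripper_width: 53.0
gripper_force: 0.0
```

```bash
python3 - <<'E'
from fit import *
S=grab_frame("side");T=grab_frame("top");print(state()["ee_pos"])
for c in("side","top"):
    for r in trace(c,"handle")[:2]:print(c,r["p"],r["bbox"])
    print(bb(proj(c,np.r_[circ(574,-255.4,149,11),circ(574,-255.4,97,11)])))
a=cv2.resize(S[70:240,160:300],(400,486),interpolation=cv2.INTER_CUBIC);b=cv2.resize(T[100:270,240:440],(400,340),interpolation=cv2.INTER_CUBIC)
b=cv2.copyMakeBorder(b,0,146,0,0,cv2.BORDER_CONSTANT);cv2.imwrite("pics/p1.png",np.hstack([a,b])[:,:,::-1])
E
```

```text
[ 574.  -254.2  257.8]
side 0.53 [254.8, 87.7, 10.2, 21.8]
side 0.52 [175.9, 86.0, 100.6, 143.7]
[252.8  84.3 261.3 105.7]
top 0.72 [399.3, 188.7, 21.5, 11.8]
top 0.37 [252.8, 120.0, 166.3, 93.8]
[400.7 186.7 420.9 201.7]
```

View pics/p1.png

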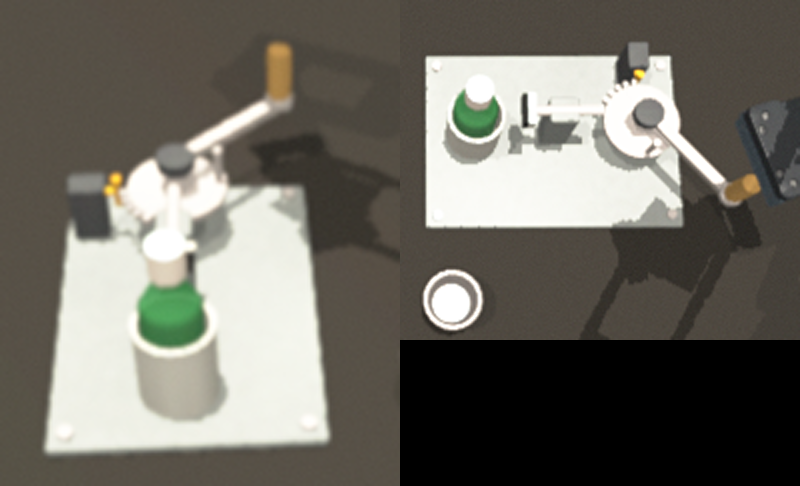

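The bottle stands in the well (left (168,310), right (478,115)) and the handle is where measured (right (740,188)). I descend on the handle and grip it.

Call:
{"api": "send_rows", "payload": {
  "deltas": [
    [[0,0,0.03],[0,0,0]],
    [[0,0,0.05],[0,0,0]],
    [[0,0,0.05],[0,0,0]],
    [[0,0,0.04],[0,0,0]],
    [[0,0,0.03],[0,0,0]],
    [[0,0,0.03],[0,0,0]],
    [[0,0,0.025],[0,0,0]],
    [[0,0,0.018],[0,0,0]],
    [[0,0,0],[0,0,0]]
  ]
}}

```text
time_s: 16.4
ee_pos: [573.5, -254.5, 120.7]
ee_rot: [-179.9, 0.1, 22.1]
force: [-0.3, 0.0, -0.2]
gripper_width: 53.1
gripper_force: 0.0
```

Call:
{"api": "send_rows", "payload": {
  "deltas": [
    [[0,0,0],[0,0,0]],
    [[0,0,0],[0,0,0]],
    [[0,0,0],[0,0,0]],
    [[0,0,0],[0,0,0]],
    [[0,0,0],[0,0,0]],
    [[0,0,0],[0,0,0]],
    [[0,0,0],[0,0,0]],
    [[0,0,0],[0,0,0]]
  ],
  "grip": 1,
  "grip_force": 35
}}

```text
time_s: 17.2
ee_pos: [574.2, -255.4, 122.3]
ee_rot: [180.0, -0.0, 22.0]
force: [-1.7, -0.8, 2.7]
gripper_width: 21.2
gripper_force: 35.0
```

```bash
cat > arc.py <<'E'
import numpy as np,sys
piv=np.array([662,-160.4]);c,s=np.cos(np.radians(22)),np.sin(np.radians(22))
P=lambda q:piv+130*-np.array([np.cos(.8498-q),np.sin(.8498-q)])
def table(a,b,d):
    for q in np.arange(a,b-1e-6,d):
        v=P(q+d)-P(q); print(f"{q+d:.3f} {P(q+d).round(1)} [{(c*v[0]+s*v[1])/500:.4f}, {(s*v[0]-c*v[1])/500:.4f}]")
def ang(p): d=np.array(p)-piv; return .8498-np.arctan2(-d[1],-d[0]),np.hypot(*d)
E
python3 -c "
from arc import *
table(.025,.385,.04);table(.385,1.02,.03);print(ang((574.2,-255.4)))"
```

```text
0.065 [ 570.  -252.3] [-0.0042, -0.0095]
0.105 [ 566.4 -248.5] [-0.0039, -0.0097]
0.145 [ 563.  -244.6] [-0.0035, -0.0098]
0.185 [ 559.7 -240.6] [-0.0031, -0.0099]
0.225 [ 556.6 -236.4] [-0.0027, -0.0100]
0.265 [ 553.6 -232.2] [-0.0023, -0.0101]
0.305 [ 550.8 -227.8] [-0.0019, -0.0102]
0.345 [ 548.2 -223.3] [-0.0015, -0.0103]
0.385 [ 545.8 -218.7] [-0.0010, -0.0103]
0.415 [ 544.1 -215.2] [-0.0005, -0.0078]
0.445 [ 542.5 -211.6] [-0.0003, -0.0078]
0.475 [ 541. -208.] [-0.0000, -0.0078]
0.505 [ 539.7 -204.3] [0.0002, -0.0078]
0.535 [ 538.4 -200.7] [0.0004, -0.0078]
0.565 [ 537.2 -196.9] [0.0007, -0.0078]
0.595 [ 536.2 -193.2] [0.0009, -0.0077]
0.625 [ 535.3 -189.4] [0.0011, -0.0077]
0.655 [ 534.5 -185.6] [0.0014, -0.0077]
0.685 [ 533.8 -181.7] [0.0016, -0.0076]
0.715 [ 533.2 -177.9] [0.0018, -0.0076]
0.745 [ 532.7 -174. ] [0.0020, -0.0075]
0.775 [ 532.4 -170.1] [0.0023, -0.0075]
0.805 [ 532.1 -166.2] [0.0025, -0.0074]
0.835 [ 532.  -162.3] [0.0027, -0.0073]
0.865 [ 532.  -158.4] [0.0029, -0.0072]
0.895 [ 532.1 -154.5] [0.0031, -0.0071]
0.925 [ 532.4 -150.6] [0.0034, -0.0070]
0.955 [ 532.7 -146.7] [0.0036, -0.0069]
0.985 [ 533.2 -142.9] [0.0038, -0.0068]
1.015 [ 533.8 -139. ] [0.0040, -0.0067]
1.045 [ 534.5 -135.2] [0.0042, -0.0066]
(np.float64(0.025034877096743013), np.float64(129.35934446339775))
```

Call:
{"api": "send_rows", "payload": {
  "deltas": [
    [[-0.0042,-0.0095,0],[0,0,0]],
    [[-0.0039,-0.0097,0],[0,0,0]],
    [[-0.0035,-0.0098,0],[0,0,0]],
    [[-0.0031,-0.0099,0],[0,0,0]],
    [[0,0,0],[0,0,0]]
  ]
}}

```text
time_s: 17.7
ee_pos: [559.6, -239.0, 122.2]
ee_rot: [-180.0, -0.0, 22.1]
force: [0.4, 1.2, 3.6]
gripper_width: 20.9
gripper_force: 35.0
```

Call:
{"api": "send_rows", "payload": {
  "deltas": [
    [[-0.0027,-0.01,0],[0,0,0]],
    [[-0.0023,-0.0101,0],[0,0,0]],
    [[-0.0019,-0.0102,0],[0,0,0]],
    [[0,0,0],[0,0,0]]
  ]
}}

```text
time_s: 18.1
ee_pos: [551.2, -226.3, 122.2]
ee_rot: [-180.0, -0.1, 22.1]
force: [1.3, 0.9, 4.0]
gripper_width: 21.3
gripper_force: 35.0
```

Call:
{"api": "send_rows", "payload": {
  "deltas": [
    [[-0.0015,-0.0103,0],[0,0,0]],
    [[-0.001,-0.0103,0],[0,0,0]],
    [[0,0,0],[0,0,0]]
  ]
}}

```text
time_s: 18.4
ee_pos: [547.3, -219.0, 122.3]
ee_rot: [179.8, -0.1, 22.1]
force: [5.5, -2.0, 2.1]
gripper_width: 21.2
gripper_force: 35.0
```

Call:
{"api": "send_rows", "payload": {
  "deltas": [
    [[-0.0005,-0.0078,0],[0,0,0]],
    [[0,0,0],[0,0,0]]
  ]
}}

```text
time_s: 18.6
ee_pos: [546.0, -216.3, 122.3]
ee_rot: [179.7, -0.1, 22.1]
force: [5.9, -4.1, 1.7]
gripper_width: 21.3
gripper_force: 35.0
```

Call:
{"api": "send_rows", "payload": {
  "deltas": [
    [[-0.0003,-0.0078,0],[0,0,0]],
    [[0,0,0],[0,0,0]]
  ]
}}

```text
time_s: 18.8
ee_pos: [544.9, -213.8, 122.4]
ee_rot: [179.5, -0.2, 22.1]
force: [5.9, -7.3, 0.4]
gripper_width: 21.4
gripper_force: 35.0
```

Call:
{"api": "send_rows", "payload": {
  "deltas": [
    [[0,-0.0078,0],[0,0,0]],
    [[0,0,0],[0,0,0]]
  ]
}}

```text
time_s: 19.0
ee_pos: [543.0, -209.4, 122.3]
ee_rot: [179.7, -0.1, 22.1]
force: [5.9, -2.9, 2.5]
gripper_width: 21.3
gripper_force: 35.0
```

Call:
{"api": "send_rows", "payload": {
  "deltas": [
    [[0.0002,-0.0078,0],[0,0,0]],
    [[0,0,0],[0,0,0]]
  ]
}}

```text
time_s: 19.2
ee_pos: [541.4, -205.0, 122.3]
ee_rot: [179.8, -0.1, 22.1]
force: [6.0, -2.5, 4.3]
gripper_width: 21.4
gripper_force: 35.0
```

Call:
{"api": "send_rows", "payload": {
  "deltas": [
    [[0.0004,-0.0078,0],[0,0,0]],
    [[0,0,0],[0,0,0]]
  ]
}}

```text
time_s: 19.4
ee_pos: [540.1, -201.1, 122.3]
ee_rot: [179.8, -0.1, 22.1]
force: [4.8, -2.3, 1.6]
gripper_width: 21.5
gripper_force: 35.0
```

Call:
{"api": "send_rows", "payload": {
  "deltas": [
    [[0.0007,-0.0078,0],[0,0,0]],
    [[0,0,0],[0,0,0]]
  ]
}}

```text
time_s: 19.6
ee_pos: [539.0, -197.6, 122.3]
ee_rot: [179.7, -0.1, 22.1]
force: [5.2, -3.8, 1.9]
gripper_width: 21.8
gripper_force: 35.0
```

First click felt: resistance rose to -7.3 N and then dropped at about 0.46 rad. I continue to the second.

Call:
{"api": "send_rows", "payload": {
  "deltas": [
    [[0.0023,-0.0072,0],[0,0,0]],
    [[0,0,0],[0,0,0]]
  ]
}}

```text
time_s: 19.8
ee_pos: [538.1, -194.1, 122.3]
ee_rot: [179.7, -0.0, 22.1]
force: [3.8, -4.0, 3.7]
gripper_width: 21.4
gripper_force: 35.0
```

Call:
{"api": "send_rows", "payload": {
  "deltas": [
    [[0.0025,-0.0072,0],[0,0,0]],
    [[0,0,0],[0,0,0]]
  ]
}}

```text
time_s: 20.0
ee_pos: [537.3, -190.7, 122.3]
ee_rot: [179.7, 0.0, 22.1]
force: [1.9, -5.9, 3.8]
gripper_width: 21.5
gripper_force: 35.0
```

Call:
{"api": "send_rows", "payload": {
  "deltas": [
    [[0.0014,-0.0077,0],[0,0,0]],
    [[0,0,0],[0,0,0]]
  ]
}}

```text
time_s: 20.2
ee_pos: [536.7, -187.7, 122.3]
ee_rot: [179.6, 0.0, 22.1]
force: [2.3, -7.7, 3.5]
gripper_width: 20.8
gripper_force: 35.0
```

Call:
{"api": "send_rows", "payload": {
  "deltas": [
    [[0.0016,-0.0076,0],[0,0,0]],
    [[0,0,0],[0,0,0]]
  ]
}}

```text
time_s: 20.4
ee_pos: [535.8, -183.5, 122.2]
ee_rot: [179.7, 0.0, 22.1]
force: [2.0, -5.2, 4.7]
gripper_width: 21.3
gripper_force: 35.0
```

Call:
{"api": "send_rows", "payload": {
  "deltas": [
    [[0.0018,-0.0076,0],[0,0,0]],
    [[0,0,0],[0,0,0]]
  ]
}}

```text
time_s: 20.6
ee_pos: [535.2, -179.1, 122.2]
ee_rot: [179.8, 0.0, 22.1]
force: [2.6, -3.8, 3.6]
gripper_width: 21.4
gripper_force: 35.0
```

Call:
{"api": "send_rows", "payload": {
  "deltas": [
    [[0.002,-0.0075,0],[0,0,0]],
    [[0,0,0],[0,0,0]]
  ]
}}

```text
time_s: 20.8
ee_pos: [534.6, -175.0, 122.2]
ee_rot: [179.8, 0.0, 22.1]
force: [2.4, -4.0, 4.6]
gripper_width: 21.8
gripper_force: 35.0
```

Call:
{"api": "send_rows", "payload": {
  "deltas": [
    [[0.0023,-0.0075,0],[0,0,0]],
    [[0,0,0],[0,0,0]]
  ]
}}

```text
time_s: 21.0
ee_pos: [534.3, -170.9, 122.2]
ee_rot: [179.8, 0.0, 22.1]
force: [1.5, -4.2, 4.3]
gripper_width: 21.3
gripper_force: 35.0
```

Second click felt near 0.68 rad. Now the third, in small steps.

Call:
{"api": "send_rows", "payload": {
  "deltas": [
    [[0.0025,-0.0074,0],[0,0,0]],
    [[0,0,0],[0,0,0]]
  ]
}}

```text
time_s: 21.2
ee_pos: [534.1, -167.2, 122.2]
ee_rot: [179.8, 0.0, 22.1]
force: [1.2, -4.8, 4.0]
gripper_width: 21.4
gripper_force: 35.0
```

Call:
{"api": "send_rows", "payload": {
  "deltas": [
    [[0.0027,-0.0073,0],[0,0,0]],
    [[0,0,0],[0,0,0]]
  ]
}}

```text
time_s: 21.4
ee_pos: [533.9, -163.5, 122.2]
ee_rot: [179.8, 0.0, 22.1]
force: [2.2, -5.3, 4.2]
gripper_width: 21.5
gripper_force: 35.0
```

Call:
{"api": "send_rows", "payload": {
  "deltas": [
    [[0.0029,-0.0072,0],[0,0,0]],
    [[0,0,0],[0,0,0]]
  ]
}}

```text
time_s: 21.6
ee_pos: [533.9, -160.3, 122.3]
ee_rot: [179.7, 0.1, 22.1]
force: [2.2, -8.9, 3.9]
gripper_width: 21.4
gripper_force: 35.0
```

Call:
{"api": "send_rows", "payload": {
  "deltas": [
    [[0.0031,-0.0071,0],[0,0,0]],
    [[0,0,0],[0,0,0]]
  ]
}}

```text
time_s: 21.8
ee_pos: [534.0, -157.0, 122.2]
ee_rot: [179.6, 0.1, 22.2]
force: [1.6, -9.5, 4.4]
gripper_width: 21.2
gripper_force: 35.0
```

Call:
{"api": "send_rows", "payload": {
  "deltas": [
    [[0.0034,-0.007,0],[0,0,0]],
    [[0,0,0],[0,0,0]]
  ]
}}

```text
time_s: 22.0
ee_pos: [534.2, -152.3, 122.2]
ee_rot: [179.7, 0.1, 22.1]
force: [2.1, -5.5, 3.5]
gripper_width: 21.3
gripper_force: 35.0
```

Third click felt: -9.5 N, then -5.5 N. I ease on to its seat, short of the fourth.

Call:
{"api": "send_rows", "payload": {
  "deltas": [
    [[0.0036,-0.0069,0],[0,0,0]],
    [[0,0,0],[0,0,0]]
  ]
}}

```text
time_s: 22.2
ee_pos: [534.6, -147.9, 122.2]
ee_rot: [179.8, 0.0, 22.1]
force: [2.0, -4.6, 4.5]
gripper_width: 21.3
gripper_force: 35.0
```

Call:
{"api": "send_rows", "payload": {
  "deltas": [
    [[0.0038,-0.0068,0],[0,0,0]],
    [[0,0,0],[0,0,0]]
  ]
}}

```text
time_s: 22.4
ee_pos: [535.1, -143.9, 122.2]
ee_rot: [179.8, 0.0, 22.1]
force: [1.6, -5.1, 3.3]
gripper_width: 21.5
gripper_force: 35.0
```

Call:
{"api": "send_rows", "payload": {
  "deltas": [
    [[0.0026,-0.0045,0],[0,0,0]],
    [[0,0,0],[0,0,0]],
    [[0,0,0],[0,0,0]],
    [[0,0,0],[0,0,0]]
  ]
}}

```text
time_s: 22.8
ee_pos: [535.4, -141.6, 122.2]
ee_rot: [179.8, 0.1, 22.1]
force: [2.0, -5.3, 5.1]
gripper_width: 21.4
gripper_force: 35.0
```

```bash
python3 - <<'E'
from fit import *
from arc import ang
S=grab_frame("side");T=grab_frame("top");s=state();print(s["ee_pos"],s["force"],ang(s["ee_pos"][:2]))
a=cv2.resize(S,(480,360));b=cv2.resize(S[90:240,160:290],(320,369),interpolation=cv2.INTER_CUBIC)[:360]
cv2.imwrite("pics/f1.png",np.hstack([a,b])[:,:,::-1])
E
```

```text
[ 535.4 -141.6  122.2] [ 1.9 -5.6  5.1] (np.float64(0.9971301755297769), np.float64(127.96558721741904))
```

View pics/f1.png

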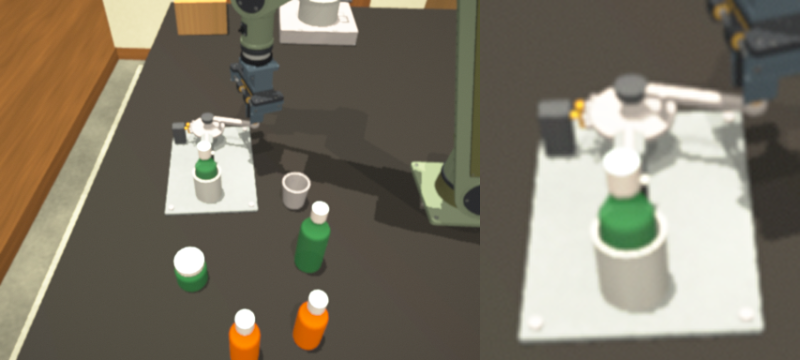

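The picture shows the bottle upright in the well (crop (628,225)), the lever at the third seat with the handle held (crop (755,100)), and the bystanders not moved. Handing in.

```bash
python3 -c "
from workcell import *
print(job_done())"
```

```text
the job is handed in; nothing more can be done
None
```

I handed the job in at about 23 s: the short bottle stands released in the well, the lever is at the third click (about 1.0 rad) with the handle still gripped, and the tall bottle, jar and steel cup are where they stood.

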